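# Fit the feed turntable onto the wafer cutter's splined spindle

## Task

Take the wafer turntable with the toothed bore and push it gently onto the cutter's upright splined spindle, pocket side up, rocking it round until the teeth mesh and it sits fully home on the shoulder; never force it. Then put the plain steel collar over the spindle's nose so that it lies flat on the turntable's boss. Leave everything else on the table where it is.

Things in the scene. Friction and masses are not known exactly. Their poses are not given: they have to be found in the camera images.
- turntable: aluminium feed turntable, about 0.3 kg, lying flat, right way up: 12-sided disc 100 mm across, 8 mm thick, with six small dark round pockets; from its middle rises a hexagonal boss 46 mm across flats, top 48 mm above the underside. Origin: centre of the underside, z up along the bore. The normals of the boss's flats point at 0, 60, 120 ... degrees from its own x axis
- bore (a point): centre of the turntable's bore at the top of the boss, 48 mm above the underside. The bore runs right through; its lowest 32 mm have four broad straight teeth pointing inward at 0, 90, 180, 270 degrees from the turntable's x axis (10.2 mm wide, flat tips 11 mm from the axis, roots 15.7 mm or more)
- boss (a point): on the turntable's axis, 31 mm above its underside: a good height to pinch the boss across two opposite flats from above (the disc's top lies 23 mm below this point)
- seat (a point): on the spindle's axis, fixed to the cutter's base: top of the spindle's round shoulder (42 mm diameter), 52 mm above the table, on which the turntable's underside must rest; z up. Its x, y axes follow the base, not the teeth
- splines (a point): on the spindle's axis, 32 mm above the seat: the square-cut upper end of the splines, which run from here down to the seat: core 20 mm diameter, four straight teeth 7 mm wide reaching 14.5 mm from the axis, 90 degrees apart. The teeth's angle differs each time and is given by no entry: feel (or see) it. The turntable's teeth stand on these ends until turned right to within about 3 degrees, then drop in
- nose (a point): top of the spindle's smooth round nose, 63 mm above the seat, 115 mm above the table. The nose rises 31 mm above the splines, is 19 mm in diameter, tapered in its top 5 mm, and guides the bore (22 mm between opposite tooth tips). It stands 15 mm out of the boss when the turntable is home
- spindle (a joint): turn of the spindle since the start, rad, positive anticlockwise seen from above; 0 at the start, free from -3 to 3. A drag of about 0.15 N m holds it: pressed with some 5 to 10 N, the turntable slides round on the tooth ends without carrying the spindle along; once the teeth engage they turn together, with about 6 degrees of play
- collar: plain steel retaining collar lying flat: ring 44 mm outside diameter, 24 mm bore, 20 mm high, 0.08 kg, same either way up; origin at the centre of its underside
- machine: the wafer cutter, fixed: dark base casting 140 x 410 mm, 40 mm high, with a navy-blue head up to 210 mm high. Origin on the table, straight under the spindle's axis; the base reaches 70 mm to -y and 340 mm to +y, and the head starts 145 mm from the axis on the +y side
- blank: bystander: smaller aluminium disc, 90 mm across, 22 mm high, with a plain untoothed bore and no pockets; not wanted. Origin: centre of the underside
- wafers: bystander: stack of cream wafers, 90 mm diameter, 45 mm high; origin under its centre
- mug: bystander: green mug, 76 mm diameter, 90 mm high; origin under its centre
- brush: bystander: brush lying flat
- wrench: bystander: wrench lying flat
- jar: bystander: white jar, 64 mm diameter, 80 mm high; origin under its centre
Not all that is in view belongs to the job. Leave any blue or green look-alike of the turntable alone.

How it is judged:
On the way, in this order (a step that is already met when the one before it is completed fails the run):
1. the turntable is meshed and fully home on the spindle's shoulder (z of turntable in the frame of seat between -0.003 and 0.003 m and horizontal distance between turntable and seat below 0.004 m and angle between the z axis of turntable and the z axis of seat, either way round below 0.06 rad and angle between turntable's own z axis and vertical below 0.5 rad), for 0.2 s.
2. the collar lies flat on the boss, over the spindle's nose, with the turntable home (all of step 1 and z of collar in the frame of bore between -0.003 and 0.003 m and horizontal distance between collar and nose below 0.005 m and angle between collar's own z axis and vertical below 0.1 rad), for 0.1 s.
At the end, for the whole second after the job is handed in: Turntable right way up and at rest on the spindle's shoulder: underside within 3 mm of the seat in height, axis within 4 mm, square within 0.06 rad; collar at rest on top of the boss, within 3 mm in height, 5 mm of the nose, level within 0.1 rad; bystanders within 30 mm of their starts (all of step 2 and linear speed of each of turntable, collar below 0.01 m/s and not (distance of any of blank, wafers, mug, brush, wrench, jar from where it was at the start of the episode above 0.03 m)); the robot touches nothing.
It fails at once if the turntable is forced: more than 50 N between it and the spindle while it is not yet home (over 4 mm above the seat) (contact force between turntable and spindle above 50 N and z of turntable in the frame of seat above 0.004 m).
It fails at once if a bystander is moved more than 30 mm (distance of any of blank, wafers, mug, brush, wrench, jar from where it was at the start of the episode above 0.03 m).
It also fails if it takes over 72 s, if anything falls off the work surface, if the arm or the gripper's body presses on something with over 40 N, if the wrist force passes 120 N, or if a joint passes its speed limit or range.

## Robot

A 7-joint arm with a two-finger parallel gripper is mounted at the origin on the work surface. World frame = base frame: x ahead of the robot, y to its left, z up, the work surface at z = 0. Lengths are in m, angles in rad, forces in N, time in s.
With the tool pointing down it reaches from about 0.4 to 0.875 m from the base axis. Payload 19.3 kg.
Tool frame: the origin (TCP) lies midway between the tips of the shut fingers; the grasp point (between the pads) lies 19 mm behind it (bot.pinch_z is the distance from the TCP to the grasp point, in m); z points along the fingers, y is the line along which they close (so a half turn about z gives the same grasp; the last joint's range is limited). The gripper opens to 85 mm and grips with 20 to 120 N. Pads are 22 mm wide; open, the fingers measure 114 mm over their backs; the gripper's body (76 mm by 85 mm) begins 54 mm behind the grasp point. The pads swing forward as they close: fully open they stand 13 mm farther back than shut.
Start: joints at [-1.237, 0.521, -0.036, 1.599, 0.021, 1.021, -0.113], TCP at [0.246, 0.575, 0.207] pointing down, gripper open.
Joint ranges: [-2.91, 2.91], [-0.3, 2.13], [-1.5, 1.42], [0.17, 2.43], [-1.26, 4.41], [0.16, 1.93], [-2.52, 2.52]. Speed limits (rad/s): [1.89, 1.89, 2.39, 2.39, 3.01, 3.01, 3.01].

## Interface

Orientations are given as [roll, pitch, yaw] about the fixed x, y, z axes, in that order (R = Rz(yaw) Ry(pitch) Rx(roll)).
In Python, from workcell import observe, viewer, bot gives the robot as it stands. The module is installed in compiled form; this text tells all that it offers.
- The arm moves only by the tool play_rows, never from a script. Its argument "motion" is a list of rows, each a list of 7 numbers: the shift along the tool's x, y, z in cm, then the turn, a rotation vector about the tool's x, y, z in rad, then the opening, from -1 (shut) to 1 (fully open), so that 0 is half open. A call has exactly 5 rows; each row is the pose to reach, as a shift and turn from the pose commanded when the call began, along the tool's axes at that moment; what a row does not reach only later rows make up. A row lasts 1/10 s, in which the tool goes at most 50 mm and 8.59 degrees, less where a joint would pass 70% of its speed; a pose out of reach is approached as far as the arm can. A call with a gripper value outside its range is refused whole. The fingers move at their own pace and stop on an object; "squeeze" is the grip in N (left out, the last holds). Time passes only in rows, so rows that repeat a pose let the fingers close, or fill a call up. It gives the time, the measured TCP pose, the force, the opening and the grip force at its end, in the units of the state.
- observe(): the state, without advancing time (a new reading comes with each control period).
- viewer.grab_frame(name): name is "scene" or "top"; returns (picture, depth): 480x640x3 uint8, red, green, blue; 480x640 float32, m along the optical axis (not along the pixel's ray), 0 where there is no reading.
- viewer.camera_info(name): a dict with "fx", "fy", "cx", "cy" (pixels), "k1" (the pictures are not rectified: a ray, as slopes to the right and down, at radius r is drawn at 1 + k1 r^2 times it, then the intrinsics apply), "R" (3x3) and "t" (3): a world point X has camera coordinates R X + t. Camera axes: x right, y down, z forward; pixel columns grow to the right and rows downward; lengths in m; the calibration is good to about 2 mm. A picture is of the moment at which its call begins. camera_info takes no time and is no camera call.
- bot.job_done(): hands the job in; it is judged then, once.
The state is a dict: "clock": time; "qpos": joint angles; "qd": joint speeds; "joint_efforts": joint torques, N m; "position": TCP position; "tool_rot": TCP orientation; "force": force on the tool from outside, world axes, zero at the start; "moment": the same for the moment, N m; "grip_width": finger opening in m; "finger_force": force on a finger pad.
Only numpy, scipy, OpenCV 4.12 (cv2) and the standard library are available. Lean on these libraries where they do the work, as an engineer would, in place of code of your own. Each camera call takes 0.05 s, during which the arm holds its last target. There are 200 camera calls.

## Working session

There is one attempt and no reset: what is moved stays moved. The work goes in short steps, Python scripts to look and compute and a tool call to move; the robot and the scene stay as the last step left them, time stands still between calls to the robot, and variables do not carry over. Pictures are saved under pics/ and viewed, at most 10 in all, crops included, and the job is handed in when it is done.

Besides the shell and the picture viewer there is one more tool, called after "Request:" as name([rows], argument=value, ...), one row to a line, values as JSON. play_rows: Moves the arm, as the interface text tells. Its arguments: {"type":"object","properties":{"motion":{"type":"array"},"squeeze":{"type":"number"}},"required":["motion"]}

```bash
mkdir -p pics; python3 - <<'E'
from workcell import observe, viewer, bot
import cv2, numpy as np
for n in("scene","top"):
    p,d=viewer.grab_frame(n); cv2.imwrite(f"pics/{n}0.png",p[:,:,::-1]); np.save(f"{n}0.npy",d)
    print(n,viewer.camera_info(n))
print(observe(),bot.pinch_z)
E
```

```text
scene {'fx': 574.6933588183053, 'fy': 574.6933588183053, 'cx': 318.5039026064306, 'cy': 245.76588305991714, 'k1': 0.05686215599143219, 'R': array([[-0.57819348,  0.81580964, -0.01212143],
       [ 0.47516705,  0.32461649, -0.81782664],
       [-0.66325603, -0.47862174, -0.575337  ]]), 't': array([ 0.39471804, -0.15204435,  1.82449537])}
top {'fx': 463.0053126519266, 'fy': 463.0053126519266, 'cx': 315.9482553022851, 'cy': 245.93208913390214, 'k1': -0.0010394937558802948, 'R': array([[-0.11710579, -0.99311749,  0.00197166],
       [-0.97309506,  0.11434768, -0.20002655],
       [ 0.19842441, -0.02534288, -0.97978849]]), 't': array([-0.03595286,  0.56798129,  0.94729833])}
{'clock': 0.1, 'qpos': array([-1.23721613,  0.52192793, -0.03631373,  1.59995196,  0.02121234,
        1.02109925, -0.11278677]), 'qd': array([ 3.70197396e-05, -1.26786796e-03, -9.14450645e-05, -1.43081544e-03,
       -1.44147570e-03, -1.33376810e-03, -2.83818448e-04]), 'joint_efforts': array([ 2.72127829e-03, -9.28485990e+01,  1.98320501e+00, -3.70540452e+01,
        1.79753546e-02,  5.19229521e-03,  5.02976775e-06]), 'position': array([0.24547672, 0.57442104, 0.20689961]), 'tool_rot': array([-3.14059525e+00,  8.74346468e-05,  2.73780934e+00]), 'force': array([-0.3637889 ,  0.98218171, -0.49323191]), 'moment': array([ 0.02819067,  0.01646995, -0.03693726]), 'finger_force': 0.0, 'grip_width': 0.08549533100136027} 0.0187
```

View pics/top0.png

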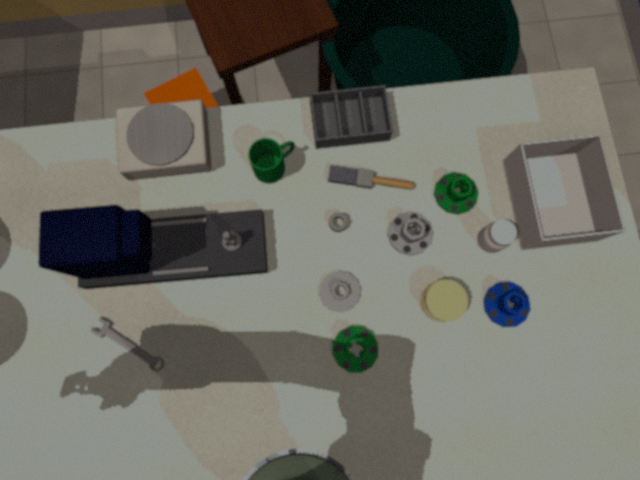

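View pics/scene0.png

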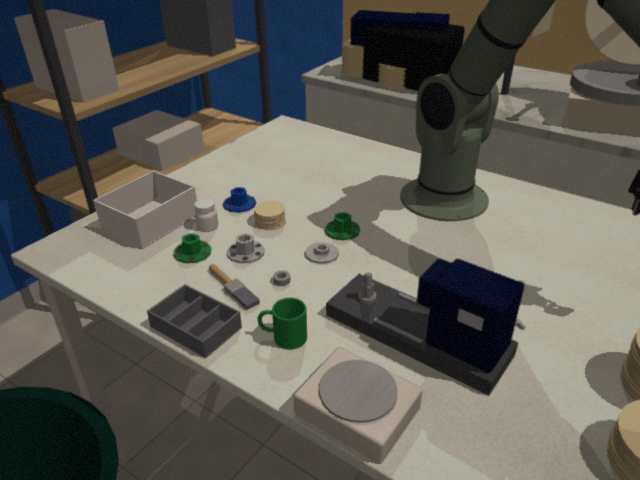

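Candidates in the top view: grey pocketed disc with boss (411,233), plain disc = blank (341,290), green look-alikes (457,192) and (356,348), blue (507,303). I choose (411,233). The collar is at (339,222) and the spindle at (231,238). Next I check a close crop.

```bash
cat > h.py <<'E'
from workcell import observe, viewer, bot
import cv2, numpy as np
def ray(n,u,v):
    c=viewer.camera_info(n); K=np.array([[c['fx'],0,c['cx']],[0,c['fy'],c['cy']],[0,0,1]])
    x=cv2.undistortPoints(np.array([[[u,v]]],float),K,np.array([c['k1'],0,0,0.]))[0,0]
    return c['R'].T@np.array([x[0],x[1],1]), -c['R'].T@c['t']
def atz(n,u,v,z):
    d,o=ray(n,u,v); return o+d*(z-o[2])/d[2]
def proj(n,X):
    c=viewer.camera_info(n); K=np.array([[c['fx'],0,c['cx']],[0,c['fy'],c['cy']],[0,0,1]])
    return cv2.projectPoints(np.array(X,float).reshape(-1,1,3),cv2.Rodrigues(c['R'])[0],c['t'],K,np.array([c['k1'],0,0,0.]))[0][:,0]
def crop(p,u,v,r=33,s=400):
    u,v=int(u),int(v); return cv2.resize(p[v-r:v+r,u-r:u+r],(s,s),interpolation=cv2.INTER_CUBIC)
E
python3 - <<'E'
from h import *
t=cv2.imread("pics/top0.png"); s=cv2.imread("pics/scene0.png")
# 33px radius, 4.5x => 297
def c(p,u,v): return crop(p,u,v,25,300)
im=np.vstack([np.hstack([c(t,411,233),c(t,231,238)]),np.hstack([c(s,245,248),c(s,368,297)])])
cv2.imwrite("pics/c1.png",im)
for n,u,v,z in [("top",412,230,.048),("scene",245,240,.048),("top",339,222,.02),("scene",282,274,.02),("top",231,238,.115),("scene",368,277,.115)]:
    print(n,atz(n,u,v,z).round(4))
E
```

```text
top [ 0.5727 -0.3171  0.048 ]
scene [ 0.5839 -0.3136  0.048 ]
top [ 0.6166 -0.1617  0.02  ]
scene [ 0.6175 -0.1611  0.02  ]
top [0.585  0.0704 0.115 ]
scene [0.6082 0.0875 0.115 ]
```

View pics/c1.png

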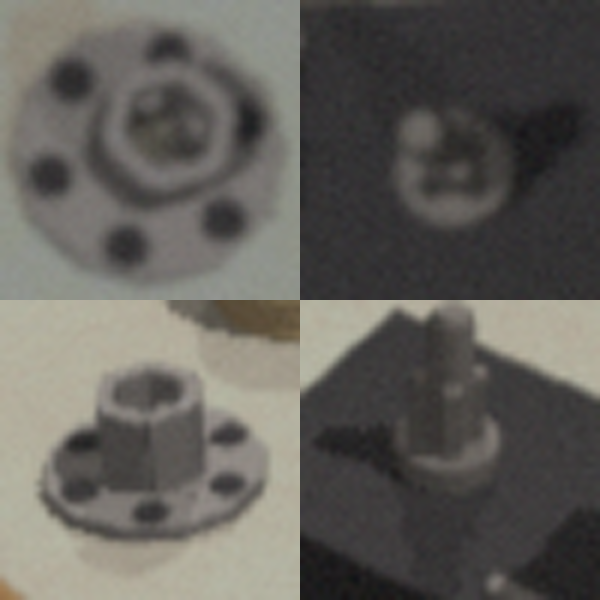

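```bash
cat > fit.py <<'E'
from h import *
S=lambda u0,v0,x,y:(u0+(x+.5)/6-.5,v0+(y+.5)/6-.5)
T=[(170,50),(72,80),(50,176),(125,246),(225,220),(248,125)]
P=np.array([atz("top",*S(386,208,*q),.008) for q in T])
Sc=[(82,140),(80,190),(150,212),(228,184),(228,134)]
Q=np.array([atz("scene",*S(220,223,*q),.008) for q in Sc])
c=P.mean(0); print("pocket ctr top",c.round(4))
for R in(P,Q): print([(np.degrees(np.arctan2(*(r-c)[1::-1])).round(1),np.hypot(*(r-c)[:2]).round(4)) for r in R])
b1=atz("top",*S(386,208,169,126),.048); b2=atz("scene",*S(220,223,150,92),.048); print("boss",b1.round(4),b2.round(4))
n1=atz("top",*S(206,213,118,130),.115); n2=atz("scene",*S(343,272,156,12),.115)
print("nose",n1.round(4),n2.round(4))
print("shoulder",atz("top",*S(206,213,152,163),.052).round(4),atz("scene",*S(343,272,148,136),.052).round(4))
# overlays
t=cv2.imread("pics/top0.png"); s=cv2.imread("pics/scene0.png")
E
python3 fit.py
python3 - <<'E'
from h import *
t=cv2.imread("pics/top0.png"); s=cv2.imread("pics/scene0.png")
def c(p,u,v,r): 
    x=crop(p,u,v,r,390); return cv2.convertScaleAbs(x,alpha=1.7)
cv2.imwrite("pics/c2.png",np.hstack([c(t,229,238,13),c(s,368,285,18)]))
E
```

```text
pocket ctr top [ 0.576 -0.322  0.008]
[(np.float64(-21.0), np.float64(0.0404)), (np.float64(39.3), np.float64(0.0392)), (np.float64(98.8), np.float64(0.0394)), (np.float64(157.9), np.float64(0.0392)), (np.float64(-141.3), np.float64(0.0394)), (np.float64(-82.9), np.float64(0.0397))]
[(np.float64(-81.0), np.float64(0.0413)), (np.float64(-21.8), np.float64(0.0394)), (np.float64(36.3), np.float64(0.0389)), (np.float64(97.6), np.float64(0.0385)), (np.float64(161.0), np.float64(0.0377))]
boss [ 0.5754 -0.3215  0.048 ] [ 0.577  -0.3212  0.048 ]
nose [0.5943 0.0814 0.115 ] [0.5966 0.082  0.115 ]
shoulder [0.5964 0.0808 0.052 ] [0.5958 0.0806 0.052 ]
```

View pics/c2.png

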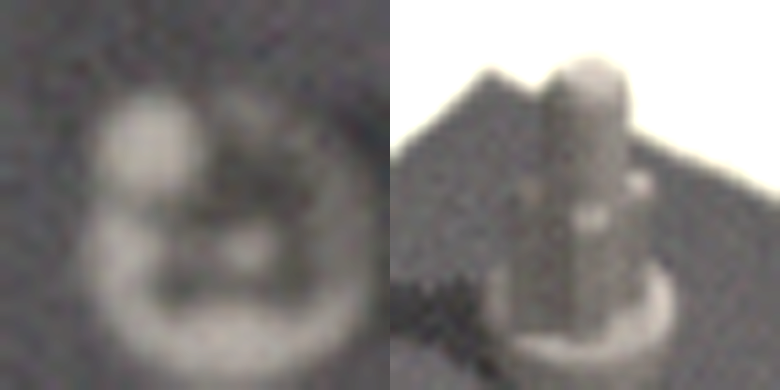

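The crop shows spindle tooth ends: top view (248,248), and scene view (593,215) and (637,185) in crop pixels. I turn these into angles.

```bash
python3 - <<'E'
from h import *
c=np.array([.596,.0812])
def S(u0,v0,k,x,y): return u0+(x+.5)/k-.5, v0+(y+.5)/k-.5
for n,a in [("top",S(216,225,15,248,248)),("scene",S(350,267,390/36,593-390,215)),("scene",S(350,267,390/36,637-390,185)),("scene",S(350,267,390/36,530-390,188))]:
    p=atz(n,*a,.084)[:2]-c; print(n,np.degrees(np.arctan2(p[1],p[0])).round(1),np.hypot(*p).round(4))
# bore teeth hypothesis: render top view brightness round the bore at depth z=.032
t=cv2.cvtColor(cv2.imread("pics/top0.png"),cv2.COLOR_BGR2GRAY); s=cv2.cvtColor(cv2.imread("pics/scene0.png"),cv2.COLOR_BGR2GRAY)
b=np.array([.576,-.3215])
im=np.zeros((400,400),np.float32)
g=(np.arange(400)-200)*.0001
X,Y=np.meshgrid(g,g); 
o=[]
for z in(.048,.032):
    W=np.stack([X+b[0],Y+b[1],np.full_like(X,z)],-1)
    m=proj("top",W).reshape(400,400,2).astype(np.float32)
    r=cv2.remap(t,m[...,0],m[...,1],cv2.INTER_CUBIC); r=cv2.normalize(r,None,0,255,cv2.NORM_MINMAX)
    cv2.circle(r,(200,200),[157,110][z<.04],255,1); o.append(r)
cv2.imwrite("pics/c3.png",np.hstack(o))
E
```

```text
top -143.6 0.0129
scene 36.3 0.0095
scene 128.7 0.0104
scene -54.2 0.0127
```

View pics/c3.png

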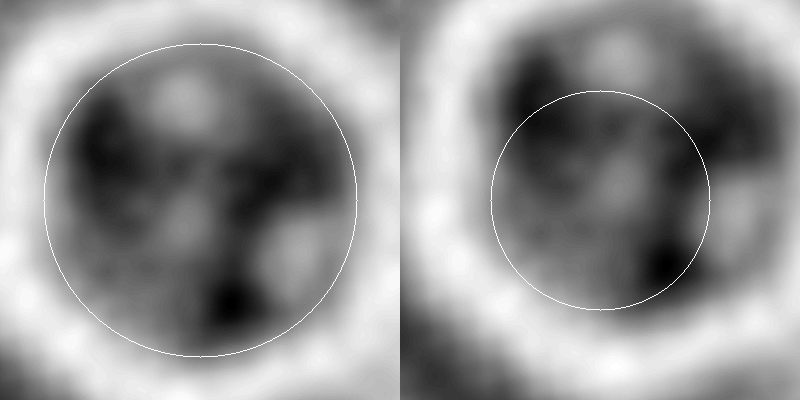

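Measured: turntable centre (0.576, -0.3215), teeth at about 8.5° (mod 90). Spindle at (0.596, 0.081), teeth at about 36.5° (mod 90). The turntable therefore turns +28°. The first move goes above the turntable with the tool y axis on the 68.5° flat normal.

```bash
cat >> h.py <<'E'
from scipy.spatial.transform import Rotation as Ro
def go(x,y,z,yawdeg=None,o=None):
    o=o or observe(); R=Ro.from_euler('xyz',o['tool_rot'])
    d=R.inv().apply(np.array([x,y,z])-o['position'])*100
    yaw=np.degrees(o['tool_rot'][2]) if yawdeg is None else yawdeg
    rv=(R.inv()*Ro.from_euler('xyz',[180,0,yaw],degrees=True)).as_rotvec()
    print("shift cm",d.round(2),"turn",rv.round(4),"| pos",o['position'].round(4),"rot",np.degrees(o['tool_rot']).round(2),"q",o['qpos'].round(2),"F",o['force'].round(1),"w",round(o['grip_width'],4),"t",round(o['clock'],2))
E
python3 -c "
from h import *
go(.576,-.3215,.12,158.5); go(.45,0.1,.28,158.5)"
```

```text
shift cm [-65.59 -69.39   8.76] turn [-0.001   0.0001 -0.0285] | pos [0.2455 0.5744 0.2069] rot [-1.7994e+02  1.0000e-02  1.5686e+02] q [-1.24  0.52 -0.04  1.6   0.02  1.02 -0.11] F [-0.4  1.  -0.5] w 0.0855 t 0.1
shift cm [-37.45 -35.6   -7.27] turn [-0.001   0.0001 -0.0285] | pos [0.2455 0.5744 0.2069] rot [-1.7994e+02  1.0000e-02  1.5686e+02] q [-1.24  0.52 -0.04  1.6   0.02  1.02 -0.11] F [-0.4  1.  -0.5] w 0.0855 t 0.1
```

Request:
play_rows([
  [-3, -3, -1, 0, 0, -0.028, 1],
  [-6.5, -6, -2, 0, 0, -0.028, 1],
  [-10, -9.5, -3, 0, 0, -0.028, 1],
  [-13.5, -12.8, -4, 0, 0, -0.028, 1],
  [-17, -16, -5, 0, 0, -0.028, 1],
])

```text
clock: 0.6
position: [0.3394, 0.3587, 0.2576]
tool_rot: [-3.141, -0.0, 2.766]
force: [1.5, 0.4, 0.8]
grip_width: 0.0853
finger_force: 0.0
```

Request:
play_rows([
  [-3.5, -3.5, 0, 0, 0, 0, 1],
  [-7, -7, 0, 0, 0, 0, 1],
  [-10.5, -10.5, 0, 0, 0, 0, 1],
  [-14, -14, 0, 0, 0, 0, 1],
  [-18, -17.5, 0, 0, 0, 0, 1],
])

```text
clock: 1.1
position: [0.4409, 0.1327, 0.2575]
tool_rot: [3.141, -0.0, 2.766]
force: [0.8, 0.5, -1.0]
grip_width: 0.0852
finger_force: 0.0
```

```bash
python3 -c "
from h import *
go(.576,-.3215,.12,158.5)"
```

```text
shift cm [-29.23 -37.3   13.74] turn [ 0.0002 -0.     -0.0004] | pos [0.4409 0.1327 0.2575] rot [179.99  -0.   158.48] q [-0.56  0.2   0.16  1.96 -0.04  0.99  0.82] F [ 0.8  0.5 -1. ] w 0.0852 t 1.1
```

Request:
play_rows([
  [-2.7, -3.4, 0, 0, 0, 0, 1],
  [-5.4, -6.8, 0, 0, 0, 0, 1],
  [-8, -10.2, 0, 0, 0, 0, 1],
  [-11, -14, 1, 0, 0, 0, 1],
  [-14, -17.6, 2, 0, 0, 0, 1],
])

```text
clock: 1.6
position: [0.5067, -0.0823, 0.2373]
tool_rot: [3.141, 0.001, 2.766]
force: [0.4, 1.0, 0.4]
grip_width: 0.0854
finger_force: 0.0
```

Request:
play_rows([
  [-2.7, -3.4, 2, 0, 0, 0, 1],
  [-5.4, -6.8, 4, 0, 0, 0, 1],
  [-8, -10.2, 6, 0, 0, 0, 1],
  [-11, -14, 8, 0, 0, 0, 1],
  [-13.5, -17.2, 10, 0, 0, 0, 1],
])

```text
clock: 2.1
position: [0.5691, -0.2919, 0.1363]
tool_rot: [-3.142, -0.0, 2.766]
force: [1.5, 0.7, 0.4]
grip_width: 0.0852
finger_force: 0.0
```

Request:
play_rows([
  [0, 0, 0, 0, 0, 0, 1],
  [0, 0, 0, 0, 0, 0, 1],
  [0, 0, 0, 0, 0, 0, 1],
  [0, 0, 0, 0, 0, 0, 1],
  [0, 0, 0, 0, 0, 0, 1],
])

```text
clock: 2.6
position: [0.5693, -0.289, 0.1381]
tool_rot: [3.141, 0.001, 2.767]
force: [0.5, 0.1, -0.4]
grip_width: 0.0857
finger_force: 0.0
```

```bash
python3 -c "
from h import *
go(.576,-.3215,.014,158.5)"
```

```text
shift cm [-1.8  -2.78 12.41] turn [0.0003 0.001  0.0007] | pos [ 0.5693 -0.289   0.1381] rot [1.7998e+02 6.0000e-02 1.5854e+02] q [ 0.19  0.64  0.28  1.64 -0.21  0.9   1.75] F [ 0.5  0.1 -0.4] w 0.0857 t 2.6
```

Request:
play_rows([
  [-0.9, -1.4, 0, 0, 0, 0, 1],
  [-1.8, -2.8, 2, 0, 0, 0, 1],
  [-1.8, -2.8, 6, 0, 0, 0, 1],
  [-1.8, -2.8, 10, 0, 0, 0, 1],
  [-1.8, -2.8, 12.4, 0, 0, 0, 1],
])

```text
clock: 3.1
position: [0.5746, -0.3214, 0.0111]
tool_rot: [3.141, -0.002, 2.766]
force: [0.3, -0.5, -0.1]
grip_width: 0.0852
finger_force: 0.0
```

Request:
play_rows([
  [0, 0, 0, 0, 0, 0, 0.5],
  [0, 0, 0, 0, 0, 0, 0],
  [0, 0, 0, 0, 0, 0, -0.5],
  [0, 0, 0, 0, 0, 0, -0.5],
  [0, 0, 0, 0, 0, 0, -0.5],
], squeeze=40)

```text
clock: 3.6
position: [0.5765, -0.323, 0.0157]
tool_rot: [-3.142, 0.003, 2.766]
force: [-1.2, 0.7, 8.5]
grip_width: 0.0446
finger_force: 41.6
```

```bash
python3 -c "
from h import *
go(.576,-.3215,.2)"
```

```text
shift cm [  0.04   0.12 -18.43] turn [-0.0001  0.003  -0.    ] | pos [ 0.5765 -0.323   0.0157] rot [-1.8000e+02  1.7000e-01  1.5848e+02] q [ 0.28  0.83  0.23  1.63 -0.26  0.71  1.83] F [-1.2  0.7  8.5] w 0.0446 t 3.6
```

Request:
play_rows([
  [0, 0, -1, 0, 0, 0, -0.5],
  [0, 0, -5, 0, 0, 0, -0.5],
  [0, 0, -10, 0, 0, 0, -0.5],
  [0, 0, -15, 0, 0, 0, -0.5],
  [0, 0, -18, 0, 0, 0, -0.5],
])

```text
clock: 4.1
position: [0.5761, -0.3233, 0.1991]
tool_rot: [-3.141, 0.005, 2.765]
force: [-0.7, -0.3, -2.3]
grip_width: 0.0446
finger_force: 42.3
```

Request:
play_rows([
  [1, 3, 0, 0, 0, -0.05, -0.5],
  [2.3, 7, 0, 0, 0, -0.1, -0.5],
  [3.6, 11, 0, 0, 0, -0.15, -0.5],
  [4.9, 15, 0, 0, 0, -0.2, -0.5],
  [6.3, 19, 0, 0, 0, -0.25, -0.5],
])

```text
clock: 4.6
position: [0.5865, -0.1211, 0.195]
tool_rot: [3.142, 0.002, 3.018]
force: [0.3, 0.1, -1.7]
grip_width: 0.0443
finger_force: 42.3
```

```bash
python3 -c "
from h import *
go(.596,.081,.195,186.5)"
```

```text
shift cm [ 1.550e+00  2.018e+01 -1.000e-02] turn [-2.000e-04  1.700e-03 -2.374e-01] | pos [ 0.5865 -0.1211  0.195 ] rot [1.800e+02 1.000e-01 1.729e+02] q [-0.06  0.5   0.23  1.7  -0.13  0.96  1.67] F [ 0.3  0.1 -1.7] w 0.0443 t 4.6
```

Request:
play_rows([
  [0.3, 4, 0, 0, 0, -0.05, -0.5],
  [0.6, 8, 0, 0, 0, -0.1, -0.5],
  [0.9, 12, 0, 0, 0, -0.15, -0.5],
  [1.2, 16, 0, 0, 0, -0.2, -0.5],
  [1.5, 20, 0, 0, 0, -0.237, -0.5],
])

```text
clock: 5.1
position: [0.5967, 0.0791, 0.195]
tool_rot: [3.142, 0.002, -3.029]
force: [1.6, -0.6, -3.4]
grip_width: 0.0448
finger_force: 42.3
```

Request:
play_rows([
  [0, 0, 0, 0, 0, 0, -0.5],
  [0, 0, 0, 0, 0, 0, -0.5],
  [0, 0, 0, 0, 0, 0, -0.5],
  [0, 0, 0, 0, 0, 0, -0.5],
  [0, 0, 0, 0, 0, 0, -0.5],
])

```text
clock: 5.6
position: [0.5968, 0.0766, 0.1937]
tool_rot: [-3.141, 0.0, -3.032]
force: [0.1, 0.6, -1.9]
grip_width: 0.0447
finger_force: 42.3
```

```bash
python3 - <<'E'
from h import *
go(.596,.081,.195,186.5)
P=[]
for n in("scene","top"):
    p,d=viewer.grab_frame(n); cv2.imwrite(f"pics/{n}1.png",p[:,:,::-1]); P.append(p[:,:,::-1])
u=proj("scene",[.596,.081,.15])[0]; v=proj("top",[.596,.081,.15])[0]; print(u,v)
cv2.imwrite("pics/c4.png",np.hstack([crop(P[0],*u,50,400),crop(P[1],*v,50,400)]))
E
```

```text
shift cm [ 0.03  0.44 -0.13] turn [-0.0002  0.0002 -0.0038] | pos [0.5968 0.0766 0.1937] rot [-1.7999e+02  1.0000e-02 -1.7372e+02] q [-0.33  0.5   0.15  1.69 -0.09  0.96  1.53] F [ 0.1  0.6 -1.9] w 0.0447 t 5.6
[368.93090591 261.09768233] [222.04444951 229.40111688]
```

View pics/c4.png

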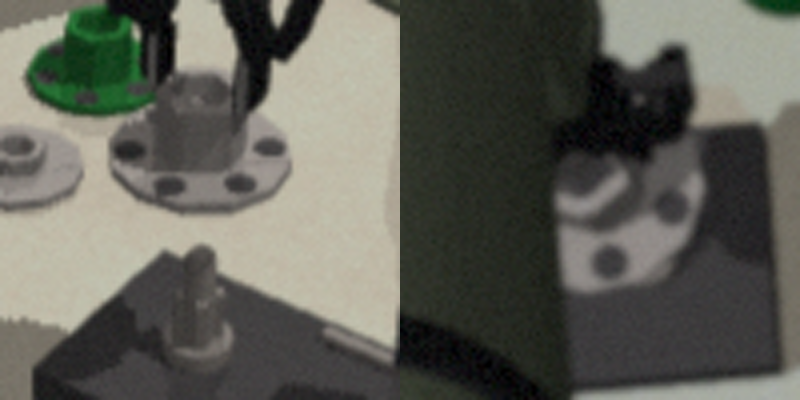

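```bash
python3 - <<'E'
from h import *
from scipy.optimize import least_squares
S=lambda u0,v0,x,y:(u0+(x+.5)/4-.5,v0+(y+.5)/4-.5)
sc=np.array([S(318,211,*q) for q in[(131,150),(170,186),(240,184),(271,147)]])
tp=np.array([S(172,179,*q) for q in[(211,262),(271,208)]])
def pk(p,k): 
    a=p[3]+np.radians(60)*np.array(k); return np.stack([p[0]+.0395*np.cos(a),p[1]+.0395*np.sin(a),0*a+p[2]],1)
best=None
for ks in range(6):
  for kt in range(6):
    f=lambda p: np.r_[(proj("scene",pk(p,np.arange(4)+ks))-sc).ravel(),(proj("top",pk(p,np.array([1,0])*1+kt))-tp).ravel()]
    for g in (1,-1):
      ff=lambda p:np.r_[(proj("scene",pk(p,np.arange(4)+ks))-sc).ravel(),(proj("top",pk(p,np.array([0,g])+kt))-tp).ravel()]
      r=least_squares(ff,[.597,.077,.186,np.radians(66.5)-np.pi*0])
      if best is None or r.cost<best[0]-1e-6: best=(r.cost,ks,kt,g,r.x,ff(r.x).round(1))
print(best, np.degrees(best[4][3])%60)
E
```

```text
Traceback (most recent call last):
  File "h.py", line 10, in proj
    c=viewer.camera_info(n); K=np.array([[c['fx'],0,c['cx']],[0,c['fy'],c['cy']],[0,0,1]])
ValueError: time passes only in moves, steps and waits
```

```bash
sed -i 's/viewer.camera_info(n)/CI(n)/; s/^import cv2, numpy as np$/import cv2, numpy as np, functools\n@functools.cache\ndef CI(n): return viewer.camera_info(n)/' h.py
cat > pf.py <<'E'
from h import *
from scipy.optimize import least_squares
def fit(sc,tp,x0):
    def pk(p):
        a=p[3]+np.radians(60)*np.arange(6); return np.stack([p[0]+.0395*np.cos(a),p[1]+.0395*np.sin(a),0*a+p[2]],1)
    def near(n,p,m):
        q=proj(n,pk(p)); return [(q[np.argmin(np.hypot(*(q-k).T))]-k) for k in m]
    f=lambda p:np.ravel(near("scene",p,sc)+(near("top",p,tp) if len(tp) else []))
    r=least_squares(f,x0,x_scale=[.01,.01,.01,.1]); print(r.x.round(4),np.degrees(r.x[3])%60,f(r.x).round(1)); return r.x
E
python3 - <<'E'
from pf import *
S=lambda u0,v0,x,y:(u0+(x+.5)/4-.5,v0+(y+.5)/4-.5)
sc=np.array([S(318,211,*q) for q in[(131,150),(170,186),(240,184),(271,147)]])
tp=np.array([S(172,179,*q) for q in[(211,262),(271,208)]])
fit(sc,tp,[.597,.077,.186,np.radians(6.5)]); fit(sc,[],[.597,.077,.186,np.radians(6.5)])
E
```

```text
[0.5968 0.0771 0.1859 0.099 ] 5.674159014368652 [-0.2 -0.1 -0.1 -0.2  0.5  0.1  0.2  0.2 -0.3  0.   0.6 -0.2]
[0.5849 0.07   0.1759 0.1023] 5.863448867823606 [-0.1 -0.  -0.1 -0.2  0.3  0.  -0.2  0.2]
```

Request:
play_rows([
  [0, 0.2, 0, 0, 0, 0, -0.5],
  [0.05, 0.42, 1, 0, 0, -0.014, -0.5],
  [0.05, 0.42, 3.5, 0, 0, -0.014, -0.5],
  [0.05, 0.42, 5.5, 0, 0, -0.014, -0.5],
  [0.05, 0.42, 5.5, 0, 0, -0.014, -0.5],
])

```text
clock: 6.2
position: [0.594, 0.0817, 0.1355]
tool_rot: [-3.141, -0.004, -3.016]
force: [0.0, -0.4, -1.4]
grip_width: 0.0439
finger_force: 42.3
```

```bash
python3 - <<'E'
from h import *
go(.5958,.0807,.13)
P=[]
for n in("scene","top"):
    p,d=viewer.grab_frame(n); P.append(p[:,:,::-1])
u=proj("scene",[.596,.081,.12])[0]; v=proj("top",[.596,.081,.12])[0]; print(u,v)
cv2.imwrite("pics/c5.png",np.hstack([crop(P[0],*u,35,400),crop(P[1],*v,35,400)]))
E
```

```text
shift cm [-0.17 -0.12  0.55] turn [-0.0004 -0.0045  0.    ] | pos [0.594  0.0817 0.1355] rot [-179.98   -0.26 -172.78] q [-0.32  0.57  0.13  1.74 -0.09  0.84  1.54] F [ 0.  -0.4 -1.4] w 0.0439 t 6.2
[368.43372011 271.57480796] [224.93316159 232.85183642]
```

View pics/c5.png

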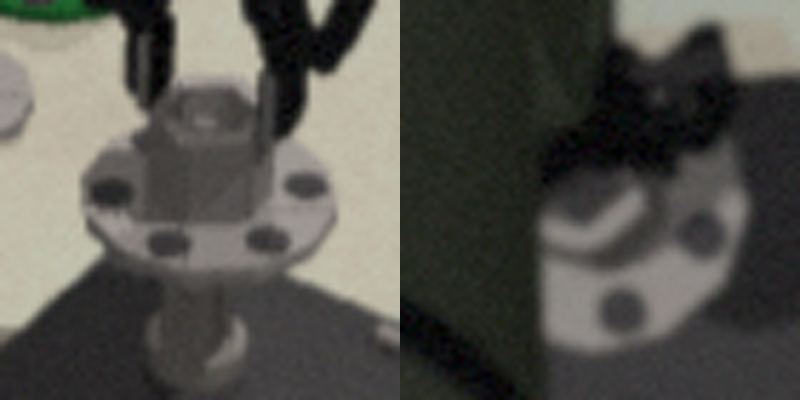

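The disc is above the nose. Pockets are at (111,192), (169,242), (267,240), (306,185) in the scene crop and (622,311), (702,232) in the top crop. I fit again.

```bash
python3 - <<'E'
from pf import *
k=400/70
S=lambda u0,v0,x,y:(u0+(x+.5)/k-.5,v0+(y+.5)/k-.5)
sc=np.array([S(333,236,*q) for q in[(111,192),(169,242),(267,240),(306,185)]])
tp=np.array([S(189,197,*q) for q in[(222,311),(302,232)]])
fit(sc,tp,[.595,.081,.128,np.radians(6.5)])
go(.5958,.0807,.13)
E
```

```text
[0.5957 0.0825 0.1292 0.126 ] 7.217470680950107 [-0.  -0.1 -0.1  0.1  0.3 -0.   0.3  0.1 -0.1 -0.4  0.5  0.1]
shift cm [-0.   -0.1   0.83] turn [-0.0002 -0.0006  0.    ] | pos [0.5957 0.0817 0.1383] rot [-1.7999e+02 -3.0000e-02 -1.7281e+02] q [-0.32  0.57  0.13  1.73 -0.09  0.85  1.54] F [ 0.4 -0.3 -1.5] w 0.0444 t 6.3
```

Request:
play_rows([
  [0, -0.08, 0, 0, 0, 0, -0.5],
  [0, -0.08, 0.4, 0, 0, 0, -0.5],
  [0, -0.08, 0.8, 0, 0, 0, -0.5],
  [0, -0.08, 1.2, 0, 0, 0, -0.5],
  [0, -0.08, 1.2, 0, 0, 0, -0.5],
])

```text
clock: 6.8
position: [0.5955, 0.0809, 0.1258]
tool_rot: [-3.142, -0.001, -3.016]
force: [-0.1, -0.6, -1.5]
grip_width: 0.0446
finger_force: 42.3
```

```bash
python3 -c "
from h import *
go(.5958,.0807,.12)"
```

```text
shift cm [-0.03 -0.03  0.58] turn [-0.0001 -0.0008  0.    ] | pos [0.5955 0.0809 0.1258] rot [-1.8000e+02 -5.0000e-02 -1.7282e+02] q [-0.32  0.58  0.13  1.74 -0.1   0.82  1.55] F [-0.1 -0.6 -1.5] w 0.0446 t 6.8
```

Request:
play_rows([
  [0, 0, 0.2, 0, 0, 0, -0.5],
  [0, 0, 0.5, 0, 0, 0, -0.5],
  [0, 0, 0.8, 0, 0, 0, -0.5],
  [0, 0, 1.0, 0, 0, 0, -0.5],
  [0, 0, 1.0, 0, 0, 0, -0.5],
])

```text
clock: 7.3
position: [0.5957, 0.0809, 0.116]
tool_rot: [-3.142, -0.001, -3.016]
force: [0.9, 0.3, -2.3]
grip_width: 0.0448
finger_force: 42.3
```

Request:
play_rows([
  [0, 0, 0.2, 0, 0, 0, -0.5],
  [0, 0, 0.4, 0, 0, 0, -0.5],
  [0, 0, 0.6, 0, 0, 0, -0.5],
  [0, 0, 0.8, 0, 0, 0, -0.5],
  [0, 0, 0.8, 0, 0, 0, -0.5],
])

```text
clock: 7.8
position: [0.5957, 0.0809, 0.1081]
tool_rot: [-3.142, -0.0, -3.016]
force: [-0.2, -0.4, -2.5]
grip_width: 0.0444
finger_force: 42.3
```

```bash
python3 -c "
from h import *
go(.5958,.0807,.1)"
```

```text
shift cm [-0.01 -0.02  0.81] turn [-0.0001 -0.0004  0.    ] | pos [0.5957 0.0809 0.1081] rot [-1.8000e+02 -2.0000e-02 -1.7283e+02] q [-0.32  0.61  0.12  1.76 -0.1   0.78  1.55] F [-0.2 -0.4 -2.5] w 0.0444 t 7.8
```

Request:
play_rows([
  [0, 0, 0.3, 0, 0, 0, -0.5],
  [0, 0, 0.6, 0, 0, 0, -0.5],
  [0, 0, 0.8, 0, 0, 0, -0.5],
  [0, 0, 1.0, 0, 0, 0, -0.5],
  [0, 0, 1.0, 0, 0, 0, -0.5],
])

```text
clock: 8.3
position: [0.5964, 0.081, 0.0995]
tool_rot: [3.141, 0.001, -3.017]
force: [-5.6, -0.7, 17.0]
grip_width: 0.0445
finger_force: 44.3
```

Request:
play_rows([
  [0, 0, 0.05, 0, 0, 0, -0.5],
  [0, 0, 0.1, 0, 0, 0, -0.5],
  [0, 0, 0.15, 0, 0, 0, -0.5],
  [0, 0, 0.2, 0, 0, 0, -0.5],
  [0, 0, 0.2, 0, 0, 0, -0.5],
])

```text
clock: 8.8
position: [0.5971, 0.0811, 0.0991]
tool_rot: [3.141, 0.003, -3.017]
force: [-10.6, -1.0, 41.4]
grip_width: 0.0443
finger_force: 46.7
```

Request:
play_rows([
  [0, 0, -0.1, 0, 0, 0, -0.5],
  [0, 0, -0.25, 0, 0, 0, -0.5],
  [0, 0, -0.25, 0, 0, 0, -0.5],
  [0, 0, -0.25, 0, 0, 0, -0.5],
  [0, 0, -0.25, 0, 0, 0, -0.5],
])

```text
clock: 9.3
position: [0.5964, 0.081, 0.0996]
tool_rot: [3.141, 0.001, -3.017]
force: [-1.7, 0.2, 11.9]
grip_width: 0.0448
finger_force: 43.7
```

Request:
play_rows([
  [0, 0, 0, 0, 0, 0.03, -0.5],
  [0, 0, 0, 0, 0, 0.06, -0.5],
  [0, 0, 0, 0, 0, 0.09, -0.5],
  [0, 0, 0, 0, 0, 0.12, -0.5],
  [0, 0, 0, 0, 0, 0.12, -0.5],
])

```text
clock: 9.8
position: [0.5966, 0.0808, 0.0996]
tool_rot: [3.142, 0.002, -3.138]
force: [-1.8, -0.5, 10.7]
grip_width: 0.0446
finger_force: 43.6
```

```bash
python3 -c "
from h import *
go(.5957,.0809,.099)
print(observe()['moment'])"
```

```text
shift cm [0.09 0.01 0.06] turn [0.     0.0017 0.    ] | pos [0.5966 0.0808 0.0996] rot [ 1.8000e+02  1.0000e-01 -1.7978e+02] q [-0.34  0.62  0.15  1.76 -0.13  0.77  1.45] F [-1.8 -0.5 10.7] w 0.0446 t 9.8
[-0.31821295  0.15140185  0.06881044]
```

Request:
play_rows([
  [0, 0, 0, 0, 0, -0.05, -0.5],
  [0, 0, 0, 0, 0, -0.1, -0.5],
  [0, 0, 0, 0, 0, -0.12, -0.5],
  [0, 0, 0, 0, 0, -0.14, -0.5],
  [0, 0, 0, 0, 0, -0.16, -0.5],
])

```text
clock: 10.3
position: [0.5964, 0.081, 0.0996]
tool_rot: [3.141, 0.001, -2.976]
force: [-2.5, -0.6, 11.4]
grip_width: 0.0444
finger_force: 43.7
```

Request:
play_rows([
  [0, 0, 0, 0, 0, -0.03, -0.5],
  [0, 0, 0, 0, 0, -0.06, -0.5],
  [0, 0, 0, 0, 0, -0.09, -0.5],
  [0, 0, 0, 0, 0, -0.12, -0.5],
  [0, 0, 0, 0, 0, -0.12, -0.5],
])

```text
clock: 10.8
position: [0.5964, 0.081, 0.0995]
tool_rot: [3.142, 0.001, -2.855]
force: [-1.9, -0.4, 10.4]
grip_width: 0.0444
finger_force: 43.7
```

```bash
python3 -c "
from h import *
go(.5957,.0809,.099)
print(observe()['moment'])"
```

```text
shift cm [0.07 0.01 0.05] turn [0.0001 0.0013 0.    ] | pos [0.5964 0.081  0.0995] rot [ 1.800e+02  7.000e-02 -1.636e+02] q [-0.29  0.62  0.08  1.76 -0.06  0.77  1.68] F [-1.9 -0.4 10.4] w 0.0444 t 10.8
[ 0.00673839  0.48797044 -0.00463591]
```

Request:
play_rows([
  [0, 0, -0.2, 0, 0, 0.05, -0.5],
  [0, 0, -0.4, 0, 0, 0.1, -0.5],
  [0, 0, -0.4, 0, 0, 0.16, -0.5],
  [0, 0, -0.4, 0, 0, 0.16, -0.5],
  [0, 0, -0.4, 0, 0, 0.16, -0.5],
])

```text
clock: 11.3
position: [0.5957, 0.081, 0.1026]
tool_rot: [-3.141, -0.0, -3.014]
force: [1.0, -0.3, -2.6]
grip_width: 0.0449
finger_force: 42.3
```

Request:
play_rows([
  [0.1, 0, 0, 0, 0, 0, -0.5],
  [0.2, 0, 0, 0, 0, 0, -0.5],
  [0.2, 0, 0, 0, 0, 0, -0.5],
  [0.2, 0, 0, 0, 0, 0, -0.5],
  [0.2, 0, 0, 0, 0, 0, -0.5],
])

```text
clock: 11.8
position: [0.5939, 0.0807, 0.1029]
tool_rot: [3.142, 0.0, -3.016]
force: [0.6, -0.1, -2.4]
grip_width: 0.0444
finger_force: 42.3
```

Request:
play_rows([
  [-0.2, 0, 0, 0, 0, 0, -0.5],
  [-0.4, 0, 0, 0, 0, 0, -0.5],
  [-0.4, 0, 0, 0, 0, 0, -0.5],
  [-0.4, 0, 0, 0, 0, 0, -0.5],
  [-0.4, 0, 0, 0, 0, 0, -0.5],
])

```text
clock: 12.3
position: [0.5972, 0.0808, 0.1026]
tool_rot: [-3.141, -0.002, -3.017]
force: [-5.1, -2.2, -1.3]
grip_width: 0.0446
finger_force: 42.4
```

Request:
play_rows([
  [0.2, 0.1, 0, 0, 0, 0, -0.5],
  [0.2, 0.2, 0, 0, 0, 0, -0.5],
  [0.2, 0.2, 0, 0, 0, 0, -0.5],
  [0.2, 0.2, 0, 0, 0, 0, -0.5],
  [0.2, 0.2, 0, 0, 0, 0, -0.5],
])

```text
clock: 12.8
position: [0.5956, 0.0822, 0.1029]
tool_rot: [-3.141, -0.0, -3.017]
force: [-1.3, -4.2, -2.9]
grip_width: 0.0442
finger_force: 42.3
```

Request:
play_rows([
  [0, -0.2, 0, 0, 0, 0, -0.5],
  [0, -0.4, 0, 0, 0, 0, -0.5],
  [0, -0.4, 0, 0, 0, 0, -0.5],
  [0, -0.4, 0, 0, 0, 0, -0.5],
  [0, -0.4, 0, 0, 0, 0, -0.5],
])

```text
clock: 13.3
position: [0.5962, 0.079, 0.103]
tool_rot: [3.142, 0.0, -3.016]
force: [-0.2, -0.2, -2.6]
grip_width: 0.0446
finger_force: 42.4
```

Request:
play_rows([
  [0, -0.1, 0, 0, 0, 0, -0.5],
  [0, -0.2, 0, 0, 0, 0, -0.5],
  [0, -0.2, 0, 0, 0, 0, -0.5],
  [0, -0.2, 0, 0, 0, 0, -0.5],
  [0, -0.2, 0, 0, 0, 0, -0.5],
])

```text
clock: 13.8
position: [0.5961, 0.0784, 0.1029]
tool_rot: [3.14, -0.0, -3.015]
force: [-2.2, 7.0, -2.7]
grip_width: 0.0447
finger_force: 42.6
```

Request:
play_rows([
  [0.1, 0.3, 0, 0, 0, 0, -0.5],
  [0.25, 0.3, 0, 0, 0, 0, -0.5],
  [0.35, 0.3, 0, 0, 0, 0, -0.5],
  [0.35, 0.3, 0, 0, 0, 0, -0.5],
  [0.35, 0.3, 0, 0, 0, 0, -0.5],
])

```text
clock: 14.3
position: [0.5929, 0.0797, 0.103]
tool_rot: [3.141, 0.001, -3.016]
force: [3.4, 3.9, -4.4]
grip_width: 0.0443
finger_force: 42.3
```

```bash
python3 -c "
from h import *
go(.5952,.0801,.1035,187.2)
print(observe()['moment'])"
```

```text
shift cm [-0.23  0.01 -0.05] turn [ 0.0002  0.0009 -0.0005] | pos [0.5929 0.0797 0.103 ] rot [ 1.7999e+02  5.0000e-02 -1.7283e+02] q [-0.32  0.61  0.12  1.77 -0.1   0.77  1.55] F [ 3.4  3.9 -4.4] w 0.0443 t 14.3
[ 0.70407426 -0.956931    0.05319022]
```

Request:
play_rows([
  [-0.12, 0, 0, 0, 0, 0, -0.5],
  [-0.22, 0, 0, 0, 0, 0, -0.5],
  [-0.22, 0, 0.2, 0, 0, 0, -0.5],
  [-0.22, 0, 0.4, 0, 0, 0, -0.5],
  [-0.22, 0, 0.43, 0, 0, 0, -0.5],
])

```text
clock: 14.8
position: [0.595, 0.0795, 0.0995]
tool_rot: [-3.141, 0.001, -3.017]
force: [-4.9, -1.2, 19.6]
grip_width: 0.0446
finger_force: 44.7
```

Request:
play_rows([
  [0, 0, 0, 0, 0, 0, -0.5],
  [0, 0, 0, 0, 0, 0.02, -0.5],
  [0, 0, 0, 0, 0, 0.04, -0.5],
  [0, 0, 0, 0, 0, 0.06, -0.5],
  [0, 0, 0, 0, 0, 0.06, -0.5],
])

```text
clock: 15.3
position: [0.5952, 0.0796, 0.0995]
tool_rot: [3.142, 0.001, -3.077]
force: [-3.1, -0.3, 14.4]
grip_width: 0.0443
finger_force: 44.2
```

```bash
python3 -c "
from h import *
go(.5952,.0799,.0995,187.2)
print(observe()['moment'])"
```

```text
shift cm [-0.    0.03  0.  ] turn [-0.      0.0013 -0.0615] | pos [0.5952 0.0796 0.0995] rot [ 1.8000e+02  8.0000e-02 -1.7632e+02] q [-0.33  0.62  0.14  1.77 -0.11  0.76  1.5 ] F [-3.1 -0.3 14.4] w 0.0443 t 15.3
[-0.1577795   0.55976006 -0.00427416]
```

Centred now and at about 33.7°. I sweep the other way in small steps.

Request:
play_rows([
  [0, 0, 0, 0, 0, -0.03, -0.5],
  [0, 0, 0, 0, 0, -0.06, -0.5],
  [0, 0, 0, 0, 0, -0.08, -0.5],
  [0, 0, 0, 0, 0, -0.1, -0.5],
  [0, 0, 0, 0, 0, -0.12, -0.5],
])

```text
clock: 15.8
position: [0.5955, 0.0796, 0.0995]
tool_rot: [-3.141, 0.002, -2.956]
force: [-0.9, -0.2, 13.5]
grip_width: 0.0445
finger_force: 44.1
```

Request:
play_rows([
  [0, 0, 0, 0, 0, -0.02, -0.5],
  [0, 0, 0, 0, 0, -0.04, -0.5],
  [0, 0, 0, 0, 0, -0.06, -0.5],
  [0, 0, 0, 0, 0, -0.08, -0.5],
  [0, 0, 0, 0, 0, -0.1, -0.5],
])

```text
clock: 16.3
position: [0.5956, 0.0797, 0.0995]
tool_rot: [-3.141, 0.002, -2.856]
force: [0.3, -0.3, 11.4]
grip_width: 0.0446
finger_force: 44.0
```

```bash
python3 -c "
from h import *
go(.5952,.0799,.0995,187.2)
print(observe()['moment'])"
```

```text
shift cm [0.03 0.03 0.  ] turn [-0.0002  0.002   0.1599] | pos [0.5956 0.0797 0.0995] rot [-1.7998e+02  1.2000e-01 -1.6364e+02] q [-0.28  0.62  0.08  1.76 -0.06  0.76  1.68] F [ 0.3 -0.3 11.4] w 0.0446 t 16.3
[-0.05191961  0.02135139 -0.09337432]
```

The sweep failed because bore teeth must sit between spindle teeth, so the target angle is 45° off, at about 81.5°. I turn on by 35°.

Request:
play_rows([
  [0, 0, 0, 0, 0, -0.1, -0.5],
  [0, 0, 0, 0, 0, -0.2, -0.5],
  [0, 0, 0, 0, 0, -0.3, -0.5],
  [0, 0, 0, 0, 0, -0.4, -0.5],
  [0, 0, 0, 0, 0, -0.5, -0.5],
])

```text
clock: 16.8
position: [0.5953, 0.0797, 0.0992]
tool_rot: [-3.141, 0.001, -2.353]
force: [1.1, 0.9, 3.6]
grip_width: 0.0449
finger_force: 43.1
```

Request:
play_rows([
  [0, 0, 0, 0, 0, -0.02, -0.5],
  [0, 0, 0, 0, 0, -0.04, -0.5],
  [0, 0, 0, 0, 0, -0.06, -0.5],
  [0, 0, 0, 0, 0, -0.08, -0.5],
  [0, 0, 0, 0, 0, -0.1, -0.5],
])

```text
clock: 17.3
position: [0.5945, 0.0795, 0.0983]
tool_rot: [-3.142, -0.001, -2.256]
force: [1.9, -1.8, -1.5]
grip_width: 0.0443
finger_force: 42.6
```

```bash
python3 -c "
from h import *
go(.5952,.0799,.0995)
print(observe()['moment'])"
```

```text
shift cm [-0.07 -0.03 -0.12] turn [-0.     -0.0006  0.    ] | pos [0.5945 0.0795 0.0983] rot [-1.8000e+02 -3.0000e-02 -1.2923e+02] q [-0.17  0.61 -0.09  1.76  0.07  0.77  2.16] F [ 1.9 -1.8 -1.5] w 0.0443 t 17.3
[-0.24856765 -0.45737725  0.04833262]
```

It dropped in: force released, and z is below the tooth ends. I go down gently.

Request:
play_rows([
  [-0.04, 0, 0, 0, 0, 0, -0.5],
  [-0.04, 0, 0.15, 0, 0, 0, -0.5],
  [-0.04, 0, 0.3, 0, 0, 0, -0.5],
  [-0.04, 0, 0.4, 0, 0, 0, -0.5],
  [-0.04, 0, 0.4, 0, 0, 0, -0.5],
])

```text
clock: 17.8
position: [0.595, 0.0799, 0.0944]
tool_rot: [-3.141, -0.0, -2.257]
force: [2.9, -3.1, -2.9]
grip_width: 0.0444
finger_force: 42.5
```

Request:
play_rows([
  [0, 0, 0.1, 0, 0, 0, -0.5],
  [0, 0, 0.2, 0, 0, 0, -0.5],
  [0, 0, 0.3, 0, 0, 0, -0.5],
  [0, 0, 0.4, 0, 0, 0, -0.5],
  [0, 0, 0.4, 0, 0, 0, -0.5],
])

```text
clock: 18.3
position: [0.595, 0.0799, 0.0905]
tool_rot: [-3.141, -0.0, -2.257]
force: [3.3, -4.6, -2.1]
grip_width: 0.0447
finger_force: 42.7
```

Request:
play_rows([
  [0, -0.04, 0.15, 0, 0, 0, -0.5],
  [0, -0.04, 0.3, 0, 0, 0, -0.5],
  [0, -0.04, 0.45, 0, 0, 0, -0.5],
  [0, -0.04, 0.6, 0, 0, 0, -0.5],
  [0, -0.04, 0.6, 0, 0, 0, -0.5],
])

```text
clock: 18.8
position: [0.5951, 0.0797, 0.0843]
tool_rot: [3.141, -0.0, -2.256]
force: [2.9, -4.0, -3.2]
grip_width: 0.0445
finger_force: 42.5
```

Request:
play_rows([
  [0, 0, 0.15, 0, 0, 0, -0.5],
  [0, 0, 0.3, 0, 0, 0, -0.5],
  [0, 0, 0.45, 0, 0, 0, -0.5],
  [0, 0, 0.6, 0, 0, 0, -0.5],
  [0, 0, 0.6, 0, 0, 0, -0.5],
])

```text
clock: 19.3
position: [0.5952, 0.0797, 0.0783]
tool_rot: [-3.142, -0.0, -2.256]
force: [2.9, -4.4, -2.1]
grip_width: 0.0448
finger_force: 42.6
```

Request:
play_rows([
  [0, -0.03, 0.15, 0, 0, 0, -0.5],
  [0, -0.03, 0.35, 0, 0, 0, -0.5],
  [0, -0.03, 0.55, 0, 0, 0, -0.5],
  [0, -0.03, 0.75, 0, 0, 0, -0.5],
  [0, -0.03, 0.85, 0, 0, 0, -0.5],
])

```text
clock: 19.8
position: [0.5954, 0.0796, 0.0698]
tool_rot: [3.141, -0.0, -2.256]
force: [2.3, -3.2, -1.4]
grip_width: 0.0445
finger_force: 42.8
```

Request:
play_rows([
  [0, 0, 0.08, 0, 0, 0, -0.5],
  [0, 0, 0.15, 0, 0, 0, -0.5],
  [0, 0, 0.2, 0, 0, 0, -0.5],
  [0, 0, 0.3, 0, 0, 0, -0.5],
  [0, 0, 0.3, 0, 0, 0, -0.5],
])

```text
clock: 20.3
position: [0.5954, 0.0795, 0.0677]
tool_rot: [-3.142, -0.0, -2.257]
force: [-2.8, -3.2, 11.0]
grip_width: 0.0444
finger_force: 44.0
```

```bash
python3 -c "
from h import *
go(.5952,.0799,.0995)
print(observe()['moment'])"
```

```text
shift cm [-0.02  0.04 -3.18] turn [-0.     -0.0001  0.    ] | pos [0.5954 0.0795 0.0677] rot [-1.800e+02 -1.000e-02 -1.293e+02] q [-0.17  0.66 -0.08  1.77  0.08  0.71  2.16] F [-2.8 -3.2 11. ] w 0.0444 t 20.3
[-0.89601118  0.55875301  0.09144213]
```

Request:
play_rows([
  [0, 0, -0.08, 0, 0, 0, 0],
  [0, 0, -0.08, 0, 0, 0, 0.5],
  [0, 0, -0.08, 0, 0, 0, 1],
  [0, 0, -0.08, 0, 0, 0, 1],
  [0, 0, -0.08, 0, 0, 0, 1],
])

```text
clock: 20.8
position: [0.5954, 0.0798, 0.0678]
tool_rot: [3.141, -0.0, -2.256]
force: [0.1, 0.4, 0.2]
grip_width: 0.0851
finger_force: 0.0
```

Request:
play_rows([
  [0, 0, -2, 0, 0, 0, 1],
  [0, 0, -6, 0, 0, 0, 1],
  [0, 0, -10, 0, 0, 0, 1],
  [0, 0, -11, 0, 0, 0.12, 1],
  [0, 0, -11, 0, 0, 0.24, 1],
])

```text
clock: 21.3
position: [0.5965, 0.0798, 0.1802]
tool_rot: [-3.14, 0.003, -2.501]
force: [0.6, 0.2, -0.9]
grip_width: 0.0851
finger_force: 0.0
```

```bash
python3 - <<'E'
from h import *
go(.617,-.1614,.15,180)
P=[]
p,d=viewer.grab_frame("scene"); p=p[:,:,::-1]
a=crop(p,*proj("scene",[.595,.08,.08])[0],35,400); b=crop(p,*proj("scene",[.617,-.161,.01])[0],20,400); print(proj("scene",[[.595,.08,.08],[.617,-.161,.01]]))
cv2.imwrite("pics/c6.png",np.hstack([a,b]))
E
```

```text
shift cm [ 12.78 -20.57   3.  ] turn [-1.000e-04  3.700e-03  6.403e-01] | pos [0.5965 0.0798 0.1802] rot [-179.93    0.2  -143.31] q [-0.21  0.51 -0.03  1.69  0.02  0.93  1.96] F [ 0.6  0.2 -0.9] w 0.0851 t 21.3
[[367.64957731 284.75454558]
 [282.3459184  276.97291175]]
```

View pics/c6.png

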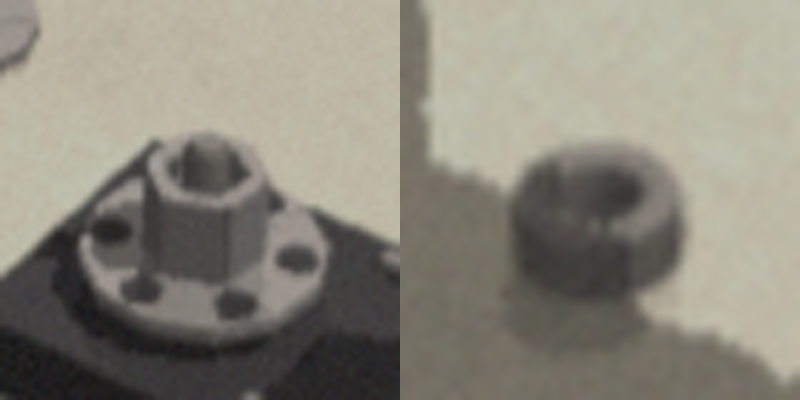

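The turntable sits home: nose standing out at (207,155), disc down on the shoulder. The collar is at (600,190) in the crop, undisturbed. I go to it.

Request:
play_rows([
  [2.4, -4, 0, 0, 0, 0.12, 1],
  [4.8, -8, 0, 0, 0, 0.24, 1],
  [7.2, -12, 1, 0, 0, 0.36, 1],
  [9.6, -16, 2, 0, 0, 0.48, 1],
  [12, -19.3, 3, 0, 0, 0.58, 1],
])

```text
clock: 21.85
position: [0.6155, -0.1491, 0.1472]
tool_rot: [-3.141, -0.0, -3.079]
force: [1.5, 0.5, 0.0]
grip_width: 0.0853
finger_force: 0.0
```

Request:
play_rows([
  [0, 0, 1, 0, 0, 0.06, 1],
  [0, 0, 3, 0, 0, 0.06, 1],
  [0, 0, 5, 0, 0, 0.06, 1],
  [0, 0, 6, 0, 0, 0.06, 1],
  [0, 0, 6, 0, 0, 0.06, 1],
])

```text
clock: 22.35
position: [0.6148, -0.1464, 0.0865]
tool_rot: [3.141, -0.002, -3.135]
force: [-0.3, 0.8, 0.7]
grip_width: 0.0854
finger_force: 0.0
```

```bash
python3 -c "
from h import *
go(.617,-.1615,.004,180)"
```

```text
shift cm [-0.23 -1.51  8.25] turn [ 0.0005 -0.0024  0.0066] | pos [ 0.6148 -0.1464  0.0865] rot [ 1.7997e+02 -1.4000e-01 -1.7962e+02] q [ 0.05  0.68  0.14  1.68 -0.12  0.79  1.82] F [-0.3  0.8  0.7] w 0.0854 t 22.35
```

Request:
play_rows([
  [-0.2, -1.5, 0, 0, 0, 0, 1],
  [-0.2, -1.5, 3, 0, 0, 0, 1],
  [-0.2, -1.5, 6, 0, 0, 0, 1],
  [-0.2, -1.5, 7.8, 0, 0, 0, 1],
  [-0.2, -1.5, 8.1, 0, 0, 0, 1],
])

```text
clock: 22.85
position: [0.6171, -0.1624, 0.0057]
tool_rot: [3.142, -0.002, -3.136]
force: [0.8, -0.2, 0.4]
grip_width: 0.0855
finger_force: 0.0
```

Request:
play_rows([
  [0, 0, 0, 0, 0, 0, 0.8],
  [0, 0, 0, 0, 0, 0, 0.4],
  [0, 0, 0, 0, 0, 0, 0],
  [0, 0, 0, 0, 0, 0, -0.5],
  [0, 0, 0, 0, 0, 0, -0.5],
], squeeze=30)

```text
clock: 23.35
position: [0.618, -0.1618, 0.0074]
tool_rot: [-3.141, 0.001, -3.136]
force: [0.0, 0.1, 0.6]
grip_width: 0.0215
finger_force: 0.0
```

```bash
python3 -c "
from h import *
go(.5952,.0799,.15,180)"
```

```text
shift cm [  2.14  24.18 -14.26] turn [-0.0001  0.0006  0.0052] | pos [ 0.618  -0.1618  0.0074] rot [-1.7999e+02  4.0000e-02 -1.7970e+02] q [ 0.09  0.8   0.11  1.69 -0.13  0.66  1.85] F [0.  0.1 0.6] w 0.0215 t 23.35
```

Nothing was gripped (21.5 mm, no force). I look again.

```bash
python3 - <<'E'
from h import *
P=[]
for n in("scene","top"):
    p,d=viewer.grab_frame(n); p=p[:,:,::-1]; cv2.imwrite(f"pics/{n}3.png",p)
    P.append(crop(p,*proj(n,[.617,-.161,.02])[0],40,400)); print(proj(n,[.617,-.161,.02]).astype(int))
cv2.imwrite("pics/c7.png",np.hstack(P))
E
```

```text
[[282 273]]
[[338 221]]
```

View pics/c7.png

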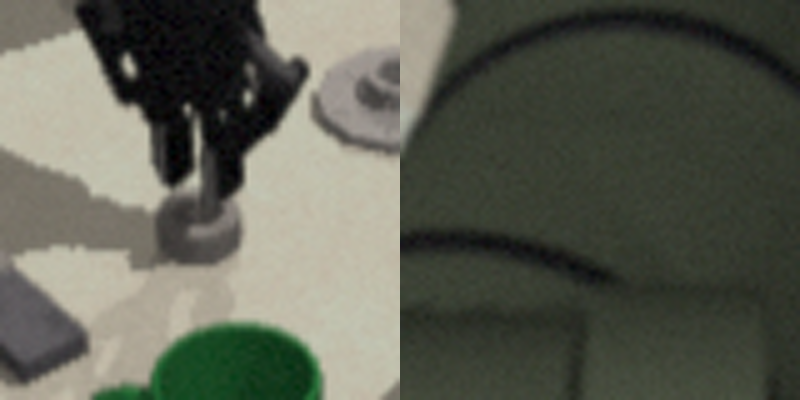

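The fingertips rode up on the collar's top; the collar is still in place at (198,225). I lift, pre-set the opening to about 54 mm and go lower.

Request:
play_rows([
  [0, 0, -1, 0, 0, 0, -0.5],
  [0, 0, -3, 0, 0, 0, -0.5],
  [0, 0, -3, 0, 0, 0, 0.3],
  [0, 0, -3, 0, 0, 0, 0.3],
  [0, 0, -3, 0, 0, 0, 0.3],
])

```text
clock: 23.95
position: [0.6175, -0.1616, 0.0368]
tool_rot: [3.141, -0.0, -3.136]
force: [0.3, 0.1, -0.0]
grip_width: 0.0558
finger_force: 0.0
```

```bash
python3 - <<'E'
from h import *
go(.617,-.1615,.004,180)
p,d=viewer.grab_frame("scene"); p=p[:,:,::-1].copy()
c=proj("scene",[.617,-.161,.02])[0]; print(c.astype(int))
q=observe()['position']
a=crop(p,*c,30,500)
for X in (q,[.6175,-.1613,.02]):
    u=(proj("scene",X)[0]-(c.astype(int)-30)+.5)*500/60; cv2.drawMarker(a,tuple(u.astype(int).tolist()),(0,0,255),0,12,1)
cv2.imwrite("pics/c8.png",a)
E
```

```text
shift cm [0.05 0.01 3.28] turn [ 0.0001 -0.0003  0.0052] | pos [ 0.6175 -0.1616  0.0368] rot [ 1.7999e+02 -2.0000e-02 -1.7970e+02] q [ 0.08  0.76  0.12  1.69 -0.13  0.71  1.85] F [ 0.3  0.1 -0. ] w 0.0558 t 23.95
[282 273]
```

View pics/c8.png

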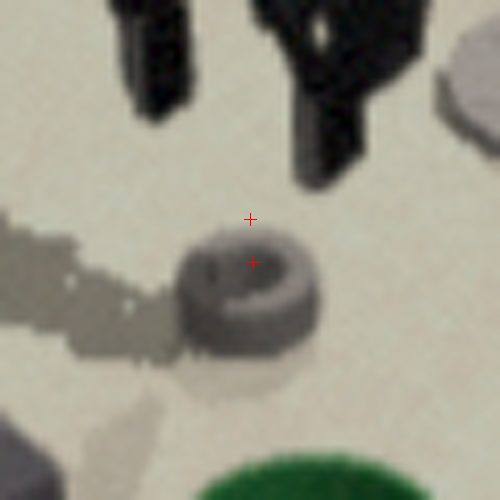

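Request:
play_rows([
  [0, 0, 1, 0, 0, 0, 0.3],
  [0, 0, 2, 0, 0, 0, 0.3],
  [0, 0, 3, 0, 0, 0, 0.3],
  [0, 0, 3.3, 0, 0, 0, 0.3],
  [0, 0, 3.3, 0, 0, 0, 0.3],
])

```text
clock: 24.5
position: [0.6172, -0.1617, 0.0029]
tool_rot: [3.141, -0.001, -3.137]
force: [0.1, -0.0, 0.3]
grip_width: 0.0558
finger_force: 0.0
```

Request:
play_rows([
  [0, 0, 0.1, 0, 0, 0, 0.3],
  [0, 0, 0.2, 0, 0, 0, 0.3],
  [0, 0, 0.3, 0, 0, 0, 0.3],
  [0, 0, 0.4, 0, 0, 0, 0.3],
  [0, 0, 0.4, 0, 0, 0, 0.3],
])

```text
clock: 25.0
position: [0.6177, -0.1617, -0.0001]
tool_rot: [-3.142, 0.0, -3.136]
force: [-0.8, 0.6, -0.3]
grip_width: 0.0555
finger_force: 0.0
```

Request:
play_rows([
  [0, 0, 0, 0, 0, 0, 0.1],
  [0, 0, 0, 0, 0, 0, -0.1],
  [0, 0, 0, 0, 0, 0, -0.2],
  [0, 0, 0, 0, 0, 0, -0.2],
  [0, 0, 0, 0, 0, 0, -0.2],
], squeeze=25)

```text
clock: 25.5
position: [0.6178, -0.1618, -0.0001]
tool_rot: [-3.142, 0.0, -3.136]
force: [0.4, 0.3, 0.5]
grip_width: 0.0343
finger_force: 0.0
```

```bash
cat > cl.py <<'E'
from h import *
def cloud(n):
    c=CI(n); p,d=viewer.grab_frame(n); K=np.array([[c['fx'],0,c['cx']],[0,c['fy'],c['cy']],[0,0,1]])
    v,u=np.mgrid[:480,:640]; x=cv2.undistortPoints(np.stack([u,v],-1).reshape(-1,1,2).astype(float),K,np.array([c['k1'],0,0,0.]))[:,0]
    z=d.ravel(); X=(np.c_[x*z[:,None],z]-c['t'])@c['R']; ok=z>0
    return X[ok],p.reshape(-1,3)[ok].astype(int)
E
python3 - <<'E'
from cl import *
X,C=cloud("scene"); g=C.sum(1)
m=(abs(X[:,0]-.617)<.07)&(abs(X[:,1]+.161)<.07)&(X[:,2]>.004)&(X[:,2]<.08)
X,C,g=X[m],C[m],g[m]
f=g<100; print("dark n",f.sum(),"other",(~f).sum())
o=np.argsort(X[f][:,2])[:25]; print("lowest dark",(X[f][o]*1000).round(0).tolist())
k=(~f)&(X[:,2]<.026); print("collar ext",X[k].min(0).round(3),X[k].max(0).round(3),np.median(X[k],0).round(4))
t=k&(X[:,2]>.0165); print("top pts",(X[t]*1000).round(0)[:60].tolist())
E
```

```text
dark n 187 other 377
lowest dark [[613.0, -181.0, 28.0], [611.0, -182.0, 29.0], [617.0, -180.0, 31.0], [620.0, -139.0, 31.0], [623.0, -136.0, 31.0], [628.0, -179.0, 32.0], [620.0, -181.0, 32.0], [615.0, -182.0, 32.0], [624.0, -178.0, 33.0], [624.0, -175.0, 34.0], [613.0, -181.0, 34.0], [622.0, -134.0, 35.0], [621.0, -138.0, 36.0], [611.0, -136.0, 36.0], [629.0, -177.0, 37.0], [619.0, -133.0, 37.0], [615.0, -133.0, 37.0], [612.0, -181.0, 38.0], [622.0, -179.0, 38.0], [628.0, -178.0, 39.0], [619.0, -179.0, 39.0], [622.0, -137.0, 39.0], [625.0, -180.0, 40.0], [620.0, -135.0, 40.0], [608.0, -184.0, 40.0]]
collar ext [ 0.554 -0.224  0.004] [ 0.685 -0.093  0.025] [ 0.6298 -0.1581  0.0132]
top pts [[613.0, -181.0, 25.0], [618.0, -181.0, 25.0], [611.0, -176.0, 22.0], [604.0, -179.0, 17.0], [608.0, -172.0, 22.0], [605.0, -171.0, 20.0], [605.0, -168.0, 22.0], [615.0, -179.0, 20.0], [616.0, -176.0, 22.0], [611.0, -176.0, 19.0], [612.0, -172.0, 21.0], [609.0, -171.0, 20.0], [608.0, -169.0, 20.0], [605.0, -168.0, 18.0], [619.0, -183.0, 18.0], [620.0, -179.0, 20.0], [621.0, -175.0, 23.0], [620.0, 
[... 280 characters left out ...]
.0, 19.0], [614.0, -170.0, 17.0], [610.0, -164.0, 17.0], [608.0, -162.0, 17.0], [628.0, -179.0, 19.0], [627.0, -177.0, 19.0], [626.0, -174.0, 20.0], [625.0, -171.0, 21.0], [616.0, -166.0, 17.0], [612.0, -159.0, 17.0], [632.0, -180.0, 18.0], [633.0, -175.0, 20.0], [631.0, -173.0, 21.0], [628.0, -172.0, 19.0], [639.0, -174.0, 22.0], [639.0, -170.0, 24.0], [635.0, -170.0, 21.0], [632.0, -169.0, 19.0], [618.0, -138.0, 24.0], [639.0, -173.0, 19.0], [639.0, -170.0, 20.0], [637.0, -168.0, 20.0], [637.0, -166.0, 21.0], [635.0, -164.0, 21.0], [623.0, -150.0, 18.0], [622.0, -148.0, 19.0], [622.0, -145.0, 20.0], [621.0, -142.0, 21.0], [619.0, -141.0, 20.0], [615.0, -140.0, 18.0], [641.0, -172.0, 17.0]]
```

Depth shows the fingertips about 25 mm above the nominal TCP at this opening, so they pass above the collar (centre about (0.622, -0.162)). I open, shift slightly and go lower, watching the force.

Request:
play_rows([
  [0, 0, -0.3, 0, 0, 0, 0.3],
  [-0.3, 0, -0.3, 0, 0, 0, 0.3],
  [-0.3, 0, -0.3, 0, 0, 0, 0.3],
  [-0.3, 0, 0.2, 0, 0, 0, 0.3],
  [-0.3, 0, 0.6, 0, 0, 0, 0.3],
])

```text
clock: 26.05
position: [0.6206, -0.1617, -0.0066]
tool_rot: [3.142, -0.0, -3.136]
force: [1.2, 0.2, -0.3]
grip_width: 0.0555
finger_force: 0.0
```

Request:
play_rows([
  [0, 0, 0.15, 0, 0, 0, 0.3],
  [0, 0, 0.3, 0, 0, 0, 0.3],
  [0, 0, 0.45, 0, 0, 0, 0.3],
  [0, 0, 0.45, 0, 0, 0, 0.3],
  [0, 0, 0.45, 0, 0, 0, 0.3],
])

```text
clock: 26.55
position: [0.6207, -0.1617, -0.0106]
tool_rot: [-3.142, 0.0, -3.136]
force: [0.1, 0.0, -0.4]
grip_width: 0.0556
finger_force: 0.0
```

```bash
python3 - <<'E'
from cl import *
go(.62,-.162,-.01,180)
X,C=cloud("scene"); g=C.sum(1)
m=(abs(X[:,0]-.617)<.05)&(abs(X[:,1]+.161)<.06)&(X[:,2]>.004)&(X[:,2]<.08)
X,g=X[m],g[m]; f=g<100
o=np.argsort(X[f][:,2])[:16]; print((X[f][o]*1000).round(0).tolist())
t=(~f)&(abs(X[:,2]-.02)<.003); print(np.percentile(X[t],[3,50,97],axis=0).round(3))
E
```

```text
shift cm [ 0.07 -0.03 -0.06] turn [-0.      0.      0.0052] | pos [ 0.6207 -0.1617 -0.0106] rot [-180.     0.  -179.7] q [ 0.09  0.83  0.11  1.69 -0.14  0.63  1.85] F [ 0.1  0.  -0.4] w 0.0556 t 26.55
[[628.0, -192.0, 23.0], [627.0, -190.0, 23.0], [616.0, -192.0, 25.0], [611.0, -192.0, 25.0], [626.0, -190.0, 26.0], [621.0, -191.0, 26.0], [625.0, -188.0, 26.0], [615.0, -127.0, 27.0], [622.0, -187.0, 28.0], [630.0, -190.0, 28.0], [625.0, -122.0, 29.0], [621.0, -123.0, 29.0], [626.0, -190.0, 29.0], [627.0, -124.0, 29.0], [614.0, -190.0, 31.0], [625.0, -125.0, 31.0]]
[[ 0.604 -0.191  0.018]
 [ 0.626 -0.163  0.02 ]
 [ 0.641 -0.137  0.023]]
```

Request:
play_rows([
  [0, 0, 0.1, 0, 0, 0, 0.3],
  [0, 0, 0.2, 0, 0, 0, 0.3],
  [0, 0, 0.3, 0, 0, 0, 0.3],
  [0, 0, 0.4, 0, 0, 0, 0.3],
  [0, 0, 0.4, 0, 0, 0, 0.3],
])

```text
clock: 27.1
position: [0.6206, -0.1617, -0.0148]
tool_rot: [3.142, -0.0, -3.136]
force: [-0.8, 0.1, -0.3]
grip_width: 0.0557
finger_force: 0.0
```

Request:
play_rows([
  [0, 0, 0, 0, 0, 0, 0.1],
  [0, 0, 0, 0, 0, 0, -0.1],
  [0, 0, 0, 0, 0, 0, -0.2],
  [0, 0, 0, 0, 0, 0, -0.2],
  [0, 0, 0, 0, 0, 0, -0.2],
], squeeze=25)

```text
clock: 27.6
position: [0.6207, -0.1617, -0.0143]
tool_rot: [-3.142, 0.0, -3.136]
force: [-1.6, 0.7, 6.4]
grip_width: 0.0432
finger_force: 24.7
```

Gripped (43.2 mm, 24.7 N). I lift and carry it to above the spindle.

Request:
play_rows([
  [0, 0, -1, 0, 0, 0, -0.2],
  [0, 0, -4, 0, 0, 0, -0.2],
  [0, 0, -8, 0, 0, 0, -0.2],
  [0, 0, -12, 0, 0, 0, -0.2],
  [0, 0, -16, 0, 0, 0, -0.2],
], squeeze=30)

```text
clock: 28.1
position: [0.6205, -0.1617, 0.1477]
tool_rot: [-3.142, 0.0, -3.137]
force: [0.8, -0.4, -1.2]
grip_width: 0.0422
finger_force: 30.8
```

Request:
play_rows([
  [0.5, 3, 0, 0, 0, 0, -0.2],
  [1, 7, 0, 0, 0, 0, -0.2],
  [1.5, 11.5, 0, 0, 0, 0, -0.2],
  [2, 16, 0, 0, 0, 0, -0.2],
  [2.5, 20, 0, 0, 0, 0, -0.2],
])

```text
clock: 28.6
position: [0.5942, 0.0404, 0.1461]
tool_rot: [3.141, 0.001, -3.136]
force: [1.7, -0.6, -0.5]
grip_width: 0.0423
finger_force: 30.8
```

Request:
play_rows([
  [0.05, 3, 0, 0, 0, 0, -0.2],
  [0.05, 4.1, 0, 0, 0, 0, -0.2],
  [0.05, 4.1, 0, 0, 0, 0, -0.2],
  [0.05, 4.1, 0, 0, 0, 0, -0.2],
  [0.05, 4.1, 0, 0, 0, 0, -0.2],
])

```text
clock: 29.1
position: [0.5941, 0.0773, 0.1456]
tool_rot: [-3.141, 0.0, -3.139]
force: [0.6, -0.8, -0.5]
grip_width: 0.0424
finger_force: 30.8
```

```bash
python3 - <<'E'
from cl import *
go(.5952,.0799,.125,180); o=observe()['position']
zc=o[2]+.0145  # collar underside
X,C=cloud("scene"); g=C.sum(1)
m=(np.hypot(X[:,0]-o[0],X[:,1]-o[1])<.03)&(X[:,2]>zc-.01)&(X[:,2]<zc+.03)
m&=g>100
Y=X[m]; print(m.sum(), zc, np.percentile(Y,[2,10,50,90,98],axis=0).round(4))
# side-wall circle fit r=.022 on z in lower part
from scipy.optimize import least_squares
s=Y[(Y[:,2]>zc+.002)&(Y[:,2]<zc+.016)]
r=least_squares(lambda p:np.hypot(s[:,0]-p[0],s[:,1]-p[1])-.022,o[:2],loss='soft_l1',f_scale=.001); print(len(s),r.x.round(4))
E
```

```text
shift cm [-0.11  0.26  2.06] turn [-0.0007  0.0002  0.0031] | pos [0.5941 0.0773 0.1456] rot [-1.7996e+02  1.0000e-02 -1.7982e+02] q [-0.33  0.56  0.14  1.74 -0.1   0.86  1.43] F [ 0.6 -0.8 -0.5] w 0.0424 t 29.1
295 0.1600731962865346 [[0.5775 0.0523 0.1623]
 [0.5826 0.0597 0.1653]
 [0.6038 0.0765 0.1769]
 [0.6154 0.0961 0.1816]
 [0.6168 0.1039 0.1879]]
129 [0.5952 0.078 ]
```

Request:
play_rows([
  [-0.06, 0.28, 0, 0, 0, 0, -0.2],
  [-0.06, 0.28, 1, 0, 0, 0, -0.2],
  [-0.06, 0.28, 2.5, 0, 0, 0, -0.2],
  [-0.06, 0.28, 3.9, 0, 0, 0, -0.2],
  [-0.06, 0.28, 3.9, 0, 0, 0, -0.2],
])

```text
clock: 29.65
position: [0.5933, 0.0816, 0.1041]
tool_rot: [-3.141, -0.003, -3.136]
force: [0.2, -0.0, -1.2]
grip_width: 0.0426
finger_force: 30.7
```

Request:
play_rows([
  [0, 0, 0.2, 0, 0, 0, -0.2],
  [0, 0, 0.4, 0, 0, 0, -0.2],
  [0, 0, 0.6, 0, 0, 0, -0.2],
  [0, 0, 0.8, 0, 0, 0, -0.2],
  [0, 0, 0.8, 0, 0, 0, -0.2],
])

```text
clock: 30.15
position: [0.5945, 0.082, 0.0983]
tool_rot: [-3.142, -0.0, -3.136]
force: [0.0, 0.3, -0.9]
grip_width: 0.0425
finger_force: 30.8
```

```bash
python3 -c "
from h import *
go(.5952,.0799,.0857,180)"
```

```text
shift cm [-0.07 -0.21  1.26] turn [-0.     -0.0001  0.0052] | pos [0.5945 0.082  0.0983] rot [-180.    -0.  -179.7] q [-0.33  0.62  0.13  1.77 -0.11  0.76  1.44] F [ 0.   0.3 -0.9] w 0.0425 t 30.15
```

Request:
play_rows([
  [-0.06, -0.2, 0, 0, 0, 0, -0.2],
  [-0.06, -0.2, 0.2, 0, 0, 0, -0.2],
  [-0.06, -0.2, 0.4, 0, 0, 0, -0.2],
  [-0.06, -0.2, 0.6, 0, 0, 0, -0.2],
  [-0.06, -0.2, 0.6, 0, 0, 0, -0.2],
])

```text
clock: 30.65
position: [0.595, 0.08, 0.092]
tool_rot: [-3.142, -0.001, -3.136]
force: [0.2, -0.1, -0.7]
grip_width: 0.0424
finger_force: 30.8
```

Request:
play_rows([
  [0, 0, 0.1, 0, 0, 0, -0.2],
  [0, 0, 0.2, 0, 0, 0, -0.2],
  [0, 0, 0.3, 0, 0, 0, -0.2],
  [0, 0, 0.4, 0, 0, 0, -0.2],
  [0, 0, 0.4, 0, 0, 0, -0.2],
])

```text
clock: 31.15
position: [0.5951, 0.08, 0.0883]
tool_rot: [-3.142, -0.0, -3.136]
force: [0.3, -0.1, -0.4]
grip_width: 0.0422
finger_force: 30.8
```

Threaded over the nose with no contact force; 2.6 mm to go.

Request:
play_rows([
  [0, 0, 0.1, 0, 0, 0, -0.2],
  [0, 0, 0.2, 0, 0, 0, -0.2],
  [0, 0, 0.28, 0, 0, 0, -0.2],
  [0, 0, 0.33, 0, 0, 0, -0.2],
  [0, 0, 0.33, 0, 0, 0, -0.2],
])

```text
clock: 31.65
position: [0.5954, 0.08, 0.0857]
tool_rot: [3.141, 0.001, -3.136]
force: [-2.6, -0.3, 9.4]
grip_width: 0.0427
finger_force: 31.6
```

Contact is at exactly 0.0857. I release and retreat.

Request:
play_rows([
  [0, 0, -0.05, 0, 0, 0, 0],
  [0, 0, -0.05, 0, 0, 0, 0.4],
  [0, 0, -0.05, 0, 0, 0, 0.8],
  [0, 0, -0.05, 0, 0, 0, 1],
  [0, 0, -0.05, 0, 0, 0, 1],
])

```text
clock: 32.15
position: [0.5952, 0.0799, 0.0855]
tool_rot: [-3.142, -0.0, -3.136]
force: [0.3, -0.0, -0.5]
grip_width: 0.0857
finger_force: 0.0
```

Request:
play_rows([
  [0, 0, -2, 0, 0, 0, 1],
  [0, 0, -6, 0, 0, 0, 1],
  [0, 0, -10, 0, 0, 0, 1],
  [0, 0, -14, 0, 0, 0, 1],
  [0, 0, -14, 0, 0, 0, 1],
])

```text
clock: 32.65
position: [0.5974, 0.0801, 0.2308]
tool_rot: [3.14, 0.007, -3.137]
force: [0.4, -0.3, -0.6]
grip_width: 0.0857
finger_force: 0.0
```

Request:
play_rows([
  [0, -3, 0, 0, 0, 0, 1],
  [0, -6, 0, 0, 0, 0, 1],
  [0, -10, 0, 0, 0, 0, 1],
  [0, -10, 0, 0, 0, 0, 1],
  [0, -10, 0, 0, 0, 0, 1],
])

```text
clock: 33.15
position: [0.5955, -0.0209, 0.2254]
tool_rot: [-3.142, -0.0, -3.138]
force: [0.3, 1.1, 0.0]
grip_width: 0.0852
finger_force: 0.0
```

```bash
python3 - <<'E'
from cl import *
for n in("scene","top"):
    X,C=cloud(n)
    m=(np.hypot(X[:,0]-.5952,X[:,1]-.0802)<.05)
    h=X[m]
    for a,b in((.05,.07),(.095,.11),(.11,.126),(.126,.14)):
        s=h[(h[:,2]>a)&(h[:,2]<b)]; print(n,a,b,len(s),s.mean(0).round(4) if len(s) else "")
    s=h[(h[:,2]>.114)&(h[:,2]<.125)]
    if len(s)>10: print("plane tilt",np.linalg.lstsq(np.c_[s[:,:2]-s[:,:2].mean(0),np.ones(len(s))],s[:,2],rcond=None)[0].round(3))
print(observe()['force'].round(1))
E
```

```text
scene 0.05 0.07 613 [0.6075 0.0877 0.0606]
scene 0.095 0.11 134 [0.6082 0.0873 0.1023]
scene 0.11 0.126 225 [0.599  0.0815 0.1178]
scene 0.126 0.14 0 
plane tilt [-0.025  0.007  0.119]
top 0.05 0.07 0 
top 0.095 0.11 0 
top 0.11 0.126 0 
top 0.126 0.14 0 
[-0.3  0.4  0.4]
```

The collar's top is at about 0.119–0.120 and level; the expected height is 0.120. The disc's top is at 0.060, so the turntable is home. I hand in.

```bash
python3 -c "
from workcell import bot
print(bot.job_done())"
```

```text
the job is handed in; nothing more can be done
None
```

The job is handed in: by depth and contact readings the turntable is meshed and home on the shoulder and the collar lies level on its boss. I did not re-measure the bystanders, and the hand-in returned no verdict.

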